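# Start the fence bolt in its deep well

## Robot

A 6-joint arm with a two-finger parallel gripper is mounted at the origin on the work surface. World frame = base frame: x ahead of the robot, y to its left, z up, the work surface at z = 0. Lengths are in m, angles in degrees, forces in N, time in s.
With the tool pointing down it reaches from about 0.275 to 0.875 m from the base axis. Payload 12.5 kg.
Tool frame: the origin (TCP) lies midway between the tips of the shut fingers; the grasp point (between the pads) lies 19 mm behind it; z points along the fingers, x is the direction in which the jaws open and shut, and the axes are right-handed (so a half turn about z gives the same grasp; the last joint's range is limited). The gripper opens to 85 mm and grips with 20 to 120 N. Pads are 22 mm wide; open, the fingers measure 114 mm over their backs; the gripper's body (76 mm by 85 mm) begins 54 mm behind the grasp point. The pads swing forward as they close: fully open they stand 13 mm farther back than shut.
Start: joints at [62.934, 20.094, 94.641, -0, 65.266, -4.847], TCP at [0.208, 0.509, 0.231] pointing down, gripper open.
Joint ranges: [-157.81, 157.81], [-45, 120.19], [0.68, 151.7], [-89.99, 269.99], [4.06, 180], [-164.3, 164.3]. Speed limits (degrees/s): [127.2, 127.2, 159.86, 180, 180, 180].

## Interface

Orientations are given as a 3x3 rotation matrix whose columns are the frame's x, y, z axes.
In Python, from station import r, eyes gives the robot as it stands.
- The arm moves only by the shell command python3 -m handwheel 'ROWS' [FORCE]. ROWS is JSON, a list of rows, each an object with "grip": the finger opening in cm, from 0 to 8.54; "slide": the shift along the world's x, y, z in cm, a list of three; "twist": the turn about the world's z in degrees. A call has 1 to 8 rows; each row is the pose to reach, as a shift and turn from the pose commanded when the call began; what a row does not reach only later rows make up. A row lasts 1/10 s, in which the tool goes at most 50 mm and 8.59 degrees, less where a joint would pass 70% of its speed; a pose out of reach is approached as far as the arm can. A call with a gripper value outside its range is refused whole. The fingers move at their own pace and stop on an object; FORCE is the grip in N (left out, the last holds). Time passes only in rows, so rows that repeat a pose let the fingers close. It gives the time, the measured TCP pose, the force and the opening at its end, in the units of the state.
- r.get_obs(): the state, without advancing time (a new reading comes with each control period).
- eyes.get_image(name): name is "scene" or "top" or "wrist"; returns a dict with "image" (420x560x3 uint8, blue, green, red), "depth" (420x560 float32, m along the optical axis (not along the pixel's ray), 0 where there is no reading), "intrinsics" (3x3 intrinsics, pixels), "view" (4x4, takes a point from world to camera coordinates); the wrist camera has in their place "T_tool_cam" (4x4, takes a point from camera to tool coordinates, whose origin is the TCP and whose axes are the tool frame's). Camera axes: x right, y down, z forward; pixel columns grow to the right and rows downward; lengths in m; the calibration is good to about 2 mm. A picture is of the moment at which its call begins: read the wrist's pose just before it.
- r.sign_off(): hands the job in, once; it reports no verdict.
The state is a dict: "time": time; "qpos": joint angles; "qd": joint speeds; "joint_torque": joint torques, N m; "tool_pos": TCP position; "tcp_rot": TCP orientation; "ft_force": force on the tool from outside, world axes, zero at the start; "wrist_torque": the same for the moment, N m; "grip_width": finger opening in m.
Only numpy, scipy, OpenCV 4.12 (cv2) and the standard library are available. Lean on these libraries where they do the work, as an engineer would, in place of code of your own. Each camera call takes 0.05 s, during which the arm holds its last target.

## Task

Take the red-handled hand bolt out of its dark stand, lower it into the deep well of the brown wooden fence block, find the start of the thread by feel and screw it gently clockwise until its flange sits flat on the block, then let go. Do not force it: a hard shove (over about 30 N) or a drop spoils the brass thread. Leave the plane, the mallet and the jar where they are.

Things in the scene. Friction and masses are not known exactly. Their poses are not given: they have to be found in the camera images.
- bolt: Loose upright hand bolt, about 0.2 kg (+-30 %), at first standing in the stand, flange on its top. Origin: centre of the flange's underside; z up the bolt, x along its bar handle. Dark steel flange 48 mm across, z = 0 to 8 mm. Below it a 27 mm guide collar (z -4 to -34), then a 15 mm shank to the foot. The same after half a turn.
- bolt_handle (a point): Middle of the bolt's red bar handle, 26 mm above the flange's underside: 56 mm long (bolt x), 14 mm thick (bolt y, to be gripped across), 36 mm high, starting 8 mm above the flange's underside.
- bolt_foot (a point): On the bolt's axis, 83.8 mm below the flange's underside, level with the undersides of two opposite brass thread lugs (bolt +x and -x, 27 mm over both, 4 mm wide, 5 mm high). A tapered pilot tip goes on 10 mm below it.
- stand: Fixed dark wooden stand, 90 x 90 x 110 mm, with an upright 32 mm through hole that holds the bolt. Origin: centre of its underside, z up.
- block: Fixed brown wooden fence block, 110 (x) x 90 (y) x 100 mm high, with an aluminium fence bar (12 x 200 mm, 60 mm high) along its +x face. Origin: centre of its underside, z up. The well is an upright 30 mm hole through its centre.
- well_mouth (a point): Centre of the well's mouth, on the block's top face, 100 mm above the bench; 3 mm chamfer; axes as the block's.
- thread_face (a point): Well axis, 70 mm below the mouth: flat face of a fixed brass insert (18 mm hole for the shank), at an unknown angle. Lugs resting here leave the flange 13.8 mm above the block. Two opposite 62 degree openings let the lugs drop 8.3 mm, possible over 20 to 30 degrees in each half turn. An edge catches lugs that are turned on when only partly down.
- thread_end (a point): Well axis, 83.8 mm below the mouth: where bolt_foot is when home. Right-hand two-start thread: clockwise (from above) from where the lugs dropped, the floor is level for up to 60 degrees, then falls; the flange meets the block about 1.4 to 2.1 rad after the drop, a hard stop follows some 0.4 rad later. Anticlockwise is walled off. Only weight and the gripper carry the bolt down.
- plane: Bystander: loose steel bench plane, 200 x 55 mm, about 70 mm high. Origin: centre of its sole.
- mallet: Bystander: loose wooden mallet lying on the bench, head 60 x 100 x 70 mm, handle 22 x 28 mm, 260 mm long overall along its x. Origin: underside, at the butt of its handle.
- jar: Bystander: loose amber glass jar with steel cap, 64 mm across, 80 mm high. Origin: centre of its underside.
Mind the look-alikes: they are no part of the job. Leave any green look-alike of the stand alone.

How it is judged (in metres and radians):
On the way, in this order (a step that is already met when the one before it is completed fails the run):
1. the bolt is lifted clear of its stand, upright (z of bolt in the frame of stand above 0.2 m and angle between bolt's own z axis and vertical below 0.3 rad), for 0.1 s.
2. the bolt stands deep in the well, not yet screwed down (z of bolt in the frame of well_mouth between 0.0035 and 0.02 m and horizontal distance between bolt and well_mouth below 0.005 m and angle between the z axis of bolt and the z axis of well_mouth, either way round below 0.08 rad), for 0.1 s.
At the end, for the whole second after the job is handed in: The bolt is screwed home in the well of the fence block: flange underside within 1.8 mm of the block's top, within 4 mm of the well's axis, square to the block within 0.05 rad, at rest and released; plane, mallet and jar within 20 mm of where they stood (z of bolt in the frame of well_mouth between -0.003 and 0.0018 m and horizontal distance between bolt and well_mouth below 0.004 m and angle between the z axis of bolt and the z axis of well_mouth, either way round below 0.05 rad and linear speed of bolt below 0.02 m/s and distance of each of plane, mallet, jar from where it was at the start of the episode below 0.02 m); the robot touches nothing.
It fails at once if the bolt is pressed, dropped or jammed against the block or its thread with more than 50 N (contact force between bolt and block above 50 N).
It fails at once if plane, mallet or jar is pushed more than 20 mm (distance of any of plane, mallet, jar from where it was at the start of the episode above 0.02 m).
It also fails if it takes over 72 s, if anything falls off the work surface, if the arm or the gripper's body presses on something with over 40 N, if the wrist force passes 120 N, or if a joint passes its speed limit or range.

## Working session

There is one attempt and no reset: what is moved stays moved. The work goes in short steps, Python scripts to look and compute and a shell command to move; the robot and the scene stay as the last step left them, time stands still between calls to the robot, and variables do not carry over. Pictures are saved under pics/ and viewed, and the job is handed in when it is done.

```bash
mkdir -p pics; ls
python3 - <<'E'
from station import r, eyes
import cv2,numpy as np
o=r.get_obs();print(o)
for n in ["scene","top"]:
    d=eyes.get_image(n);cv2.imwrite(f"pics/{n}0.png",d["image"]);np.savez(f"{n}0.npz",**d);print(n,d["intrinsics"],d["view"])
E
```

```text
pics
{'time': 0.0, 'qpos': array([ 6.29338326e+01,  2.01266176e+01,  9.46777155e+01, -6.41454244e-04,
        6.52654710e+01, -4.84851456e+00]), 'qd': array([ 0.14020717,  0.02073633,  0.09545632,  0.09853666, -0.0198202 ,
        0.03324623]), 'joint_torque': array([ 4.80183953e-04, -5.06101513e+01, -2.91412282e+01, -1.02270047e-05,
        4.45757643e-03,  7.96434620e-06]), 'tool_pos': array([0.20780527, 0.50886667, 0.23073155]), 'tcp_rot': array([[ 3.78121356e-01,  9.25755877e-01, -5.45299767e-04],
       [ 9.25755240e-01, -3.78121737e-01, -1.08950972e-03],
       [-1.21480972e-03, -9.28472229e-05, -9.99999258e-01]]), 'ft_force': array([-0.06714046, -0.5289346 , -0.36882705]), 'wrist_torque': array([-0.02612701,  0.00854082, -0.0138099 ]), 'grip_width': 0.08532919004761241}
scene [[401.81079281   0.         283.46386115]
 [  0.         401.81079281 209.70420813]
 [  0.           0.           1.        ]] [[ 8.78607386e-01  4.77543939e-01 -9.20746212e-04 -5.52127867e-01]
 [ 4.09593522e-01 -7.54577573e-01 -5.12684926e-01 -1.02273972e-01]
 [-2.45524354e-01  4.50071631e-01 -8.58576332e-01  1.12443183e+00]
 [ 0.00000000e+00  0.00000000e+00  0.00000000e+00  1.00000000e+00]]
top [[461.93486432   0.         272.20331119]
 [  0.         461.93486432 210.40793374]
 [  0.           0.           1.        ]] [[ 0.02208288 -0.99950226  0.02252947  0.08038246]
 [-0.98949908 -0.0250705  -0.14234829  0.58134116]
 [ 0.14284226 -0.01914943 -0.9895602   1.04700724]
 [ 0.          0.          0.          1.        ]]
```

View pics/scene0.png

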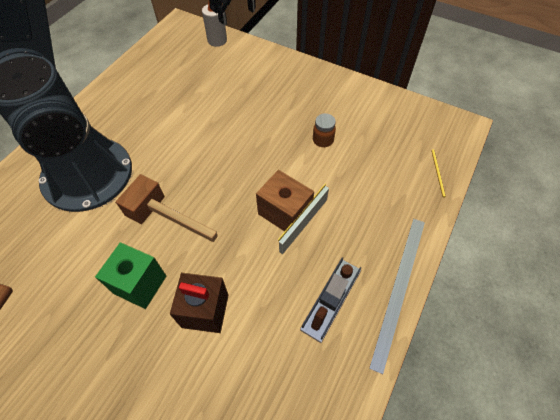

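View pics/top0.png

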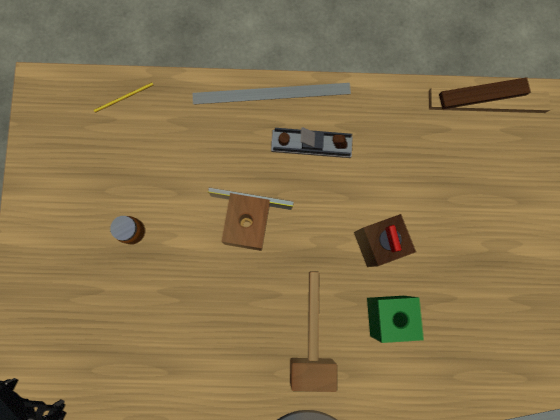

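The scene shows the bolt (red handle) in the dark stand, the green look-alike beside it, and the brown block with its fence bar in the centre. In the top view the bolt is at about (392,238) and the well at about (246,221).

Run:
```python
import cv2,numpy as np
d=np.load("top0.npz");im=d["image"]
a=im[190:275,350:430];b=im[180:260,200:300]
cv2.imwrite("pics/ca.png",cv2.resize(a,None,fx=7,fy=7,interpolation=cv2.INTER_CUBIC))
cv2.imwrite("pics/cb.png",cv2.resize(b,None,fx=7,fy=7,interpolation=cv2.INTER_CUBIC))
s=np.load("scene0.npz")["image"]
cv2.imwrite("pics/cs.png",cv2.resize(s[160:340,160:340],None,fx=3.2,fy=3.2,interpolation=cv2.INTER_CUBIC))
```

```text
(no output)
```

View pics/ca.png

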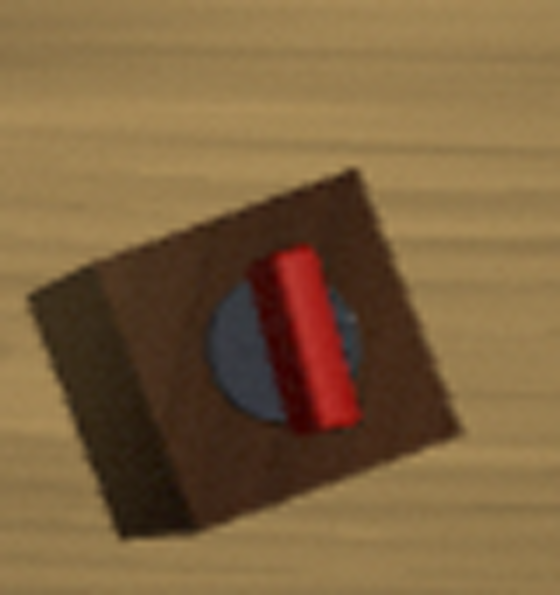

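View pics/cb.png

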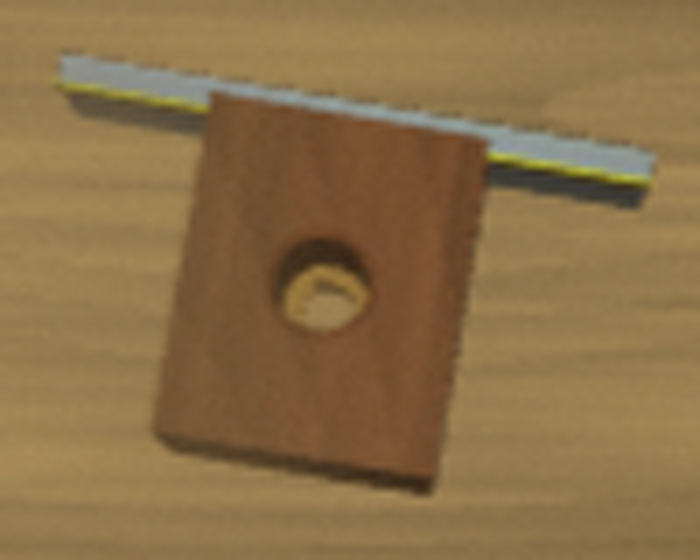

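View pics/cs.png

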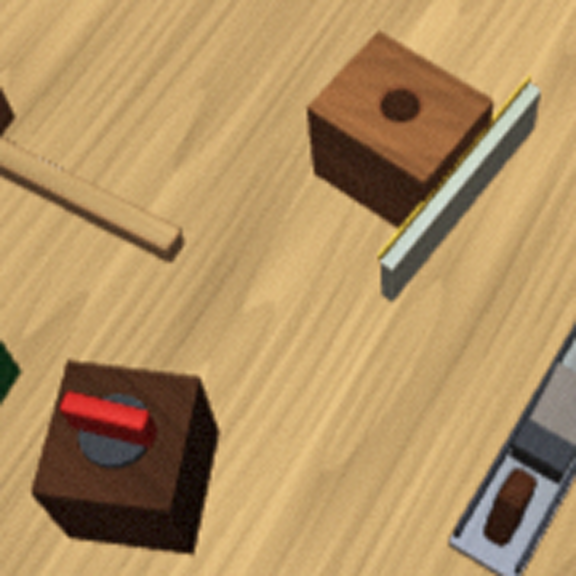

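```bash
cat > h.py <<'E'
import numpy as np,cv2
def ray(d,uv,z):
    K=d["intrinsics"];V=d["view"];R=V[:3,:3];t=V[:3,3];c=-R.T@t
    w=R.T@np.linalg.inv(K)@np.array([uv[0],uv[1],1.]);s=(z-c[2])/w[2];return c+s*w
def crop(p,off,f): return [(p[0]+.5)/f-.5+off[0],(p[1]+.5)/f-.5+off[1]]
E
python3 - <<'E'
from h import *
T=np.load("top0.npz");S=np.load("scene0.npz")
def go(n,d,pts,off,f,z):
    P=np.array([ray(d,crop(p,off,f),z)[:2] for p in pts]);print(n,P.mean(0).round(4),P.round(4).tolist())
    if len(P)==4:
        for i in range(4):
            e=P[(i+1)%4]-P[i];print("  edge",np.linalg.norm(e).round(4),np.degrees(np.arctan2(e[1],e[0])).round(1))
go("handleT",T,[(275,250),(315,245),(360,425),(318,432)],(350,190),7,.154)
go("flangeT",T,[(284,343)],(350,190),7,.118)
go("standT",T,[(357,168),(463,433),(195,530),(98,265)],(350,190),7,.11)
go("blockT",T,[(212,93),(488,140),(432,480),(155,435)],(200,180),7,.1)
go("wellT",T,[(323,285)],(200,180),7,.1)
go("handleS",S,[(72,393),(150,412),(146,430),(62,410)],(160,160),3.2,.154)
go("standS",S,[(67,361),(200,379),(171,509),(36,492)],(160,160),3.2,.11)
go("blockS",S,[(379,32),(491,102),(428,180),(309,106)],(160,160),3.2,.1)
go("wellS",S,[(400,105)],(160,160),3.2,.1)
# depth-based check of planes
for nm,d,uv in [("block",T,(235,235)),("stand",T,(375,255))]:
    print(nm,d["depth"][uv[1],uv[0]])
# red pixels with depth
for d in (T,S):
    im=d["image"].astype(int);m=(im[...,2]>120)&(im[...,1]<60)&(im[...,0]<60)&(d["depth"]>0)
    v,u=np.nonzero(m);z=d["depth"][v,u];K=d["intrinsics"]
    X=np.linalg.inv(K)@np.array([u*z,v*z,z]);W=d["view"][:3,:3].T@(X-d["view"][:3,3:])
    k=(abs(W[2]-.154)<.006);W=W[:,k];print("red",k.sum(),W.mean(1).round(4));
    if k.sum()>5:
        (c,s,a)=cv2.minAreaRect((W[:2].T*1000).astype(np.float32));print(c,s,a); print(np.linalg.eigh(np.cov(W[:2])))
E
```

```text
handleT [ 0.5113 -0.1627] [[0.5375, -0.1504], [0.5393, -0.1625], [0.4854, -0.1752], [0.483, -0.1625]]
  edge 0.0123 -81.5
  edge 0.0553 -166.8
  edge 0.0129 100.7
  edge 0.0558 12.6
flangeT [ 0.5126 -0.1627] [[0.5126, -0.1627]]
standT [ 0.5117 -0.1631] [[0.5694, -0.189], [0.4865, -0.2209], [0.4544, -0.1363], [0.5365, -0.1065]]
  edge 0.0888 -159.0
  edge 0.0905 110.8
  edge 0.0874 19.9
  edge 0.0888 -68.3
blockT [0.5469 0.1538] [[0.6079, 0.1907], [0.595, 0.1023], [0.4863, 0.1174], [0.4984, 0.2047]]
  edge 0.0893 -98.3
  edge 0.1097 172.1
  edge 0.0881 82.1
  edge 0.1104 -7.3
wellT [0.5471 0.1535] [[0.5471, 0.1535]]
handleS [ 0.5159 -0.1649] [[0.4898, -0.1657], [0.5392, -0.1528], [0.5436, -0.1635], [0.4909, -0.1776]]
  edge 0.0511 14.6
  edge 0.0115 -68.0
  edge 0.0545 -165.0
  edge 0.012 95.2
standS [ 0.5143 -0.1648] [[0.4555, -0.1401], [0.5401, -0.1085], [0.5712, -0.1895], [0.4904, -0.2211]]
  edge 0.0904 20.5
  edge 0.0867 -69.0
  edge 0.0867 -158.6
  edge 0.0883 113.3
blockS [0.5504 0.1518] [[0.5031, 0.2025], [0.6093, 0.1855], [0.5992, 0.1026], [0.4901, 0.1168]]
  edge 0.1075 -9.1
  edge 0.0836 -97.0
  edge 0.11 172.6
  edge 0.0868 81.4
wellS [0.5501 0.1503] [[0.5501, 0.1503]]
block 1.0156937
stand 1.0078971
red 147 [ 0.5112 -0.1629  0.1539]
(511.5212707519531, -162.67440795898438) (53.74366760253906, 13.126707077026367) 13.905590057373047
EighResult(eigenvalues=array([1.25490998e-05, 2.37899273e-04]), eigenvectors=array([[ 0.24545545, -0.96940787],
       [-0.96940787, -0.24545545]]))
red 167 [ 0.5123 -0.1654  0.1531]
(513.0453491210938, -164.84629821777344) (53.36954879760742, 13.547487258911133) 14.06698989868164
EighResult(eigenvalues=array([1.58574350e-05, 2.53327828e-04]), eigenvectors=array([[ 0.2520765 , -0.96770731],
       [-0.96770731, -0.2520765 ]]))
```

Run:
```python
from station import r, eyes
import cv2,numpy as np
d=eyes.get_image("wrist");cv2.imwrite("pics/w0.png",d["image"]);print(d["T_tool_cam"].round(4),d["intrinsics"])
```

```text
[[ 1.000e+00 -1.000e-03 -3.000e-04 -1.300e-03]
 [ 1.100e-03  9.482e-01  3.176e-01 -8.350e-02]
 [-1.000e-04 -3.176e-01  9.482e-01 -1.448e-01]
 [ 0.000e+00  0.000e+00  0.000e+00  1.000e+00]] [[324.60231428   0.         279.42589819]
 [  0.         324.60231428 210.5543754 ]
 [  0.           0.           1.        ]]
```

View pics/w0.png

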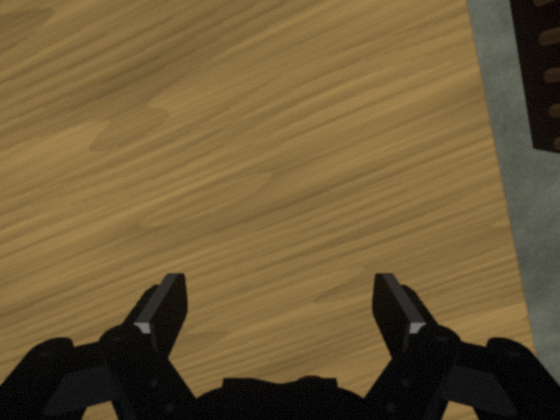

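```bash
python3 -m handwheel '[{"grip":8.5,"slide":[5,-4,0],"twist":5},{"grip":8.5,"slide":[9,-7,0],"twist":12},{"grip":8.5,"slide":[13,-10,0],"twist":18},{"grip":8.5,"slide":[17,-13.5,0],"twist":24},{"grip":8.5,"slide":[21,-17,0],"twist":30},{"grip":8.5,"slide":[25,-20,0],"twist":36.2},{"grip":8.5,"slide":[29,-23,0],"twist":36.2},{"grip":8.5,"slide":[33,-26,0],"twist":36.2}]'; python3 -m handwheel '[{"grip":8.5,"slide":[4,-3,-1],"twist":0},{"grip":8.5,"slide":[8,-6,-3],"twist":0},{"grip":8.5,"slide":[9.1,-7.6,-6],"twist":0},{"grip":8.5,"slide":[9.1,-7.6,-10],"twist":0},{"grip":8.5,"slide":[9.1,-7.6,-10],"twist":0},{"grip":8.5,"slide":[9.1,-7.6,-10],"twist":0}]'
cat >> h.py <<'E'
def shot(name):
    from station import r,eyes
    o=r.get_obs();d=eyes.get_image("wrist");T=np.eye(4);T[:3,:3]=o["tcp_rot"];T[:3,3]=o["tool_pos"]
    V=np.linalg.inv(T@d["T_tool_cam"]);cv2.imwrite(f"pics/{name}.png",d["image"])
    np.savez(f"{name}.npz",image=d["image"],depth=d["depth"],intrinsics=d["intrinsics"],view=V);return dict(image=d["image"],depth=d["depth"],intrinsics=d["intrinsics"],view=V)
E
python3 -c "
from h import *
shot('w1')"
```

```text
time: 0.95
tool_pos: [0.5231, 0.2597, 0.2312]
tcp_rot: [[-0.242, 0.97, -0.0], [0.97, 0.242, -0.0], [0.0, -0.0, -1.0]]
ft_force: [-1.0, 0.4, 0.1]
grip_width: 0.085
time: 1.55
tool_pos: [0.6126, 0.1856, 0.1318]
tcp_rot: [[-0.242, 0.97, -0.001], [0.97, 0.242, -0.0], [0.0, -0.001, -1.0]]
ft_force: [0.7, 0.6, 0.2]
grip_width: 0.0851
```

View pics/w1.png

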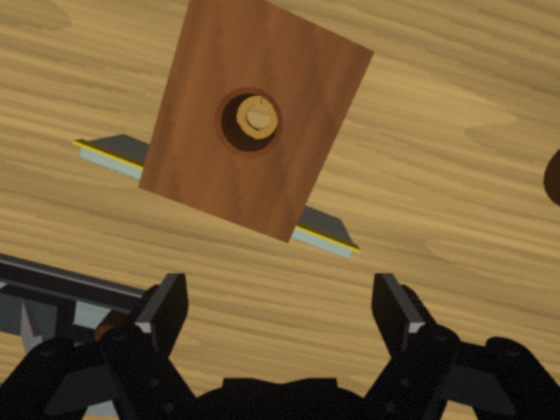

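The fence block's well is at about (249,122), with the brass insert visible inside at about (259,118), slightly off-axis.

Run:
```python
from h import *
d=np.load("w1.npz");im=d["image"][80:165,205:295]
im=cv2.resize(im,None,fx=7,fy=7,interpolation=cv2.INTER_CUBIC)
cv2.imwrite("pics/w1c.png",cv2.convertScaleAbs(im,alpha=1.3,beta=10))
p=ray(d,(249,122),.1);print(p)
dep=d["depth"];print(dep[100:140:3,235:285:3].round(3))
```

```text
[0.54478787 0.15225506 0.1       ]
[[0.188 0.201 0.215 0.232 0.231 0.231 0.233 0.231 0.231 0.239 0.239 0.168
  0.168 0.165 0.164 0.165 0.166]
 [0.199 0.214 0.229 0.233 0.232 0.233 0.231 0.232 0.231 0.241 0.24  0.241
  0.167 0.167 0.167 0.166 0.167]
 [0.209 0.225 0.234 0.233 0.233 0.233 0.262 0.26  0.262 0.261 0.24  0.241
  0.241 0.168 0.167 0.165 0.166]
 [0.218 0.233 0.233 0.233 0.234 0.262 0.262 0.261 0.263 0.261 0.261 0.24
  0.24  0.17  0.167 0.167 0.167]
 [0.223 0.234 0.234 0.234 0.245 0.263 0.264 0.262 0.261 0.263 0.262 0.263
  0.241 0.244 0.17  0.168 0.167]
 [0.227 0.234 0.233 0.236 0.262 0.263 0.263 0.262 0.264 0.264 0.264 0.
  0.234 0.236 0.169 0.167 0.169]
 [0.227 0.234 0.235 0.235 0.265 0.263 0.264 0.263 0.265 0.265 0.264 0.263
  0.234 0.235 0.17  0.17  0.168]
 [0.226 0.236 0.236 0.236 0.247 0.265 0.264 0.265 0.266 0.265 0.266 0.264
  0.236 0.236 0.237 0.17  0.168]
 [0.222 0.238 0.246 0.245 0.245 0.255 0.265 0.264 0.267 0.267 0.266 0.237
  0.238 0.237 0.215 0.17  0.169]
 [0.22  0.231 0.246 0.245 0.245 0.245 0.253 0.266 0.266 0.266 0.251 0.237
  0.238 0.238 0.173 0.17  0.17 ]
 [0.214 0.226 0.237 0.247 0.247 0.245 0.245 0.239 0.238 0.24  0.238 0.237
  0.237 0.234 0.173 0.17  0.171]
 [0.208 0.219 0.23  0.238 0.245 0.247 0.247 0.24  0.239 0.238 0.238 0.239
  0.238 0.2   0.172 0.171 0.17 ]
 [0.201 0.211 0.219 0.228 0.236 0.245 0.248 0.239 0.239 0.241 0.239 0.232
  0.21  0.175 0.172 0.17  0.171]
 [0.195 0.202 0.21  0.217 0.223 0.229 0.233 0.235 0.235 0.23  0.223 0.209
  0.188 0.174 0.172 0.17  0.172]]
```

View pics/w1c.png

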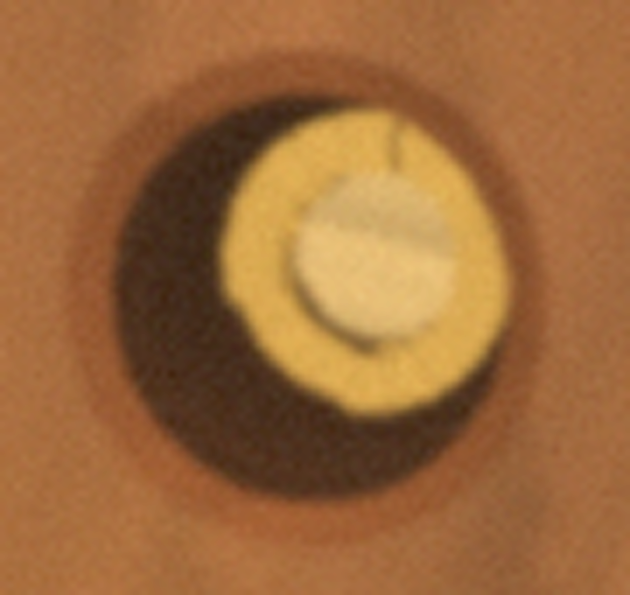

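```bash
cat >> h.py <<'E'
def cloud(d,u0,u1,v0,v1):
    v,u=np.mgrid[v0:v1,u0:u1];v=v.ravel();u=u.ravel();z=d["depth"][v,u];k=z>0;u,v,z=u[k],v[k],z[k]
    X=np.linalg.inv(d["intrinsics"])@np.array([u*z,v*z,z]);return d["view"][:3,:3].T@(X-d["view"][:3,3:])
E
python3 - <<'E'
from h import *
d=np.load("w1.npz");W=cloud(d,200,300,70,170)
k=W[2]>.095; print("topz",np.median(W[2][k]))
# well centre: fit circle to points on well wall z .05-.09
w=W[:,(W[2]>.045)&(W[2]<.09)&(np.hypot(W[0]-.545,W[1]-.152)<.02)]
A=np.c_[2*w[0],2*w[1],np.ones(w.shape[1])];s=np.linalg.lstsq(A,(w[0]**2+w[1]**2),rcond=None)[0]
print("wall fit",s[:2],np.sqrt(s[2]+s[0]**2+s[1]**2),w.shape)
c=s[:2]
dx=W[0]-c[0];dy=W[1]-c[1];rr=np.hypot(dx,dy);a=np.degrees(np.arctan2(dy,dx))
for i in range(-180,180,10):
    m=(rr>.0100)&(rr<.0135)&(a>=i)&(a<i+10)&(W[2]<.06)
    print(i,m.sum(),(W[2][m]*1000).round(0).astype(int).tolist()[:14])
E
```

```text
topz 0.10205632715391641
wall fit [0.54532714 0.1522603 ] 0.014918593330019322 (3, 837)
-180 17 [32, 32, 32, 32, 32, 30, 33, 32, 32, 30, 32, 34, 32, 32]
-170 14 [31, 33, 32, 32, 33, 32, 32, 33, 33, 33, 33, 32, 33, 32]
-160 16 [33, 32, 33, 31, 32, 33, 31, 32, 33, 32, 32, 32, 33, 32]
-150 13 [32, 31, 33, 32, 33, 32, 33, 31, 33, 33, 33, 33, 32]
-140 15 [33, 32, 34, 32, 34, 34, 32, 32, 32, 32, 31, 32, 32, 33]
-130 15 [32, 32, 31, 32, 32, 32, 32, 33, 31, 33, 31, 32, 32, 33]
-120 14 [33, 33, 32, 33, 31, 33, 32, 33, 33, 34, 32, 30, 32, 33]
-110 13 [31, 31, 32, 32, 33, 33, 34, 31, 33, 31, 32, 31, 32]
-100 14 [32, 32, 31, 32, 32, 33, 33, 32, 34, 32, 32, 32, 33, 32]
-90 18 [31, 33, 32, 32, 32, 33, 31, 3, 33, 32, 34, 33, 32, 33]
-80 17 [4, 2, 32, 33, 33, 34, 33, 3, 33, 32, 32, 31, 33, 32]
-70 14 [1, 30, 32, 33, 33, 33, 32, 33, 32, 32, 32, 32, 32, 32]
-60 10 [32, 23, 25, 23, 23, 24, 24, 24, 26, 24]
-50 14 [24, 24, 24, 25, 24, 23, 24, 23, 25, 24, 23, 25, 24, 24]
-40 13 [23, 24, 24, 24, 24, 24, 25, 25, 23, 24, 24, 23, 25]
-30 15 [24, 24, 23, 23, 23, 24, 24, 24, 25, 23, 23, 24, 25, 23]
-20 13 [25, 
[... 487 characters left out ...]
33, 32, 33, 31, 31, 33, 33, 32, 33]
70 13 [33, 31, 32, 32, 33, 31, 32, 31, 32, 32, 32, 33, 31]
80 15 [32, 32, 33, 32, 32, 32, 32, 32, 32, 32, 33, 32, 32, 32]
90 14 [33, 32, 32, 30, 32, 33, 30, 32, 30, 32, 31, 33, 32, 32]
100 15 [31, 31, 31, 33, 33, 32, 32, 32, 31, 32, 34, 32, 32, 33]
110 16 [22, 32, 32, 33, 32, 32, 32, 33, 32, 31, 33, 33, 32, 32]
120 11 [23, 23, 25, 23, 23, 24, 26, 25, 24, 23, 31]
130 13 [24, 23, 25, 23, 24, 24, 24, 24, 25, 23, 23, 24, 24]
140 12 [24, 23, 23, 24, 24, 24, 24, 24, 24, 24, 24, 25]
150 12 [23, 23, 23, 24, 23, 23, 24, 25, 25, 25, 23, 25]
160 14 [24, 24, 24, 24, 25, 23, 25, 24, 23, 25, 24, 23, 24, 24]
170 15 [23, 24, 24, 24, 23, 28, 24, 23, 25, 26, 25, 24, 26, 23]
```

The depth map resolves the insert: its openings lie at world angles of about -60 to 0° and 120 to 180°, centred near -29° and 151°. Next I'll look at the bolt with the same camera.

```bash
python3 -m handwheel '[{"grip":8.5,"slide":[0,0,4],"twist":0},{"grip":8.5,"slide":[0,-3,7],"twist":0},{"grip":8.5,"slide":[-1,-8,8],"twist":0},{"grip":8.5,"slide":[-1,-13,8],"twist":0},{"grip":8.5,"slide":[-1,-18,8],"twist":0},{"grip":8.5,"slide":[-2,-22.9,8],"twist":0},{"grip":8.5,"slide":[-2,-27.9,8],"twist":0},{"grip":8.5,"slide":[-2,-32.9,8],"twist":0}]'; python3 -m handwheel '[{"grip":8.5,"slide":[0,-1,0],"twist":0},{"grip":8.5,"slide":[0,-1,0],"twist":0},{"grip":8.5,"slide":[0,-1,0],"twist":0}]'
python3 -c "
from h import *
d=shot('w2')
W=cloud(d,0,560,0,270)
im=d['image'][0:270].reshape(-1,3).astype(int)[d['depth'][0:270].ravel()>0]
m=(im[:,2]>100)&(im[:,1]<70)&(im[:,0]<70)
R=W[:,m];print(m.sum(),np.percentile(R[2],[5,50,95]))
R=R[:,R[2]>np.percentile(R[2],60)-.004]
c,s,a=cv2.minAreaRect((R[:2].T*1000).astype(np.float32));print('handle',c,s,a,R.mean(1))
D=W[:,(abs(W[2]-.119)<.004)&(np.hypot(W[0]-.512,W[1]+.163)<.032)];print('flange',D.shape)
c,rad=cv2.minEnclosingCircle((D[:2].T*1000).astype(np.float32));print(c,rad)
S=W[:,(abs(W[2]-.111)<.003)&(np.hypot(W[0]-.512,W[1]+.163)<.08)];print('stand',cv2.minAreaRect((S[:2].T*1000).astype(np.float32)),S[2].mean())
"
```

```text
time: 2.4
tool_pos: [0.5932, -0.1433, 0.2145]
tcp_rot: [[-0.243, 0.97, 0.004], [0.97, 0.243, -0.001], [-0.002, 0.004, -1.0]]
ft_force: [0.7, 0.4, 0.3]
grip_width: 0.0847
time: 2.7
tool_pos: [0.5932, -0.1507, 0.2127]
tcp_rot: [[-0.242, 0.97, 0.002], [0.97, 0.242, -0.0], [-0.001, 0.002, -1.0]]
ft_force: [0.5, 0.2, 0.2]
grip_width: 0.0849
2153 [0.15461288 0.15603367 0.15720139]
handle (509.1890869140625, -165.1143035888672) (54.294822692871094, 13.17786979675293) 13.943914413452148 [ 0.50794101 -0.16555881  0.15598829]
flange (3, 2226)
(509.2127990722656, -165.2237091064453) 23.95389747619629
stand ((509.2754821777344, -165.07638549804688), (90.33289337158203, 90.39960479736328), 21.177127838134766) 0.11221607798898622
```

View pics/w2.png

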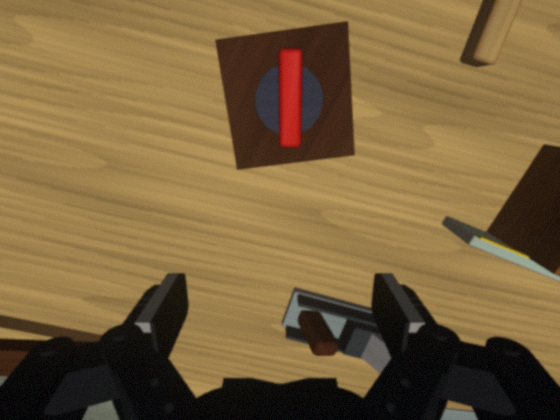

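The wrist view shows the bolt in its stand: the handle at about (290,97) has a yaw of 13.9° (jaw yaw 104 matches) and the flange and stand are concentric. I'll move above it.

```bash
python3 -m handwheel '[{"grip":8.5,"slide":[-4,-0.6,0],"twist":0},{"grip":8.5,"slide":[-8.2,-1.2,0],"twist":0},{"grip":8.5,"slide":[-8.2,-1.2,0],"twist":0},{"grip":8.5,"slide":[-8.2,-1.2,0],"twist":0}]';python3 -c "
from h import *
from station import r
print(r.get_obs()['tool_pos'])
shot('w3')"
```

```text
time: 3.15
tool_pos: [0.511, -0.1628, 0.2122]
tcp_rot: [[-0.243, 0.97, 0.001], [0.97, 0.243, -0.0], [-0.001, 0.001, -1.0]]
ft_force: [0.4, -0.0, 0.5]
grip_width: 0.0848
[ 0.51104467 -0.16276194  0.21219414]
```

View pics/w3.png

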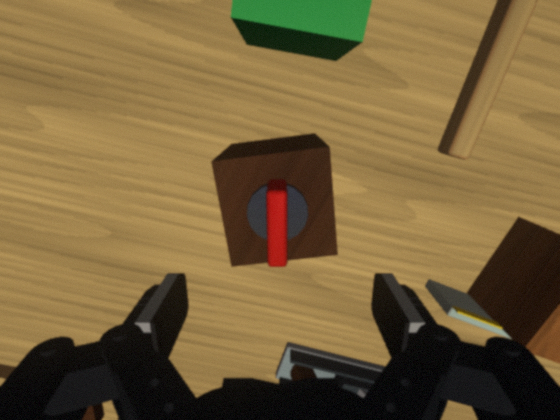

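The handle sits about 3 px left of the finger centre, so I'll shift 2 mm in -y and descend.

```bash
python3 -m handwheel '[{"grip":8.5,"slide":[0,-0.2,-3],"twist":0},{"grip":8.5,"slide":[0,-0.2,-5],"twist":0},{"grip":8.5,"slide":[0,-0.2,-7],"twist":0},{"grip":8.5,"slide":[0,-0.2,-8],"twist":0},{"grip":8.5,"slide":[0,-0.2,-8.8],"twist":0},{"grip":8.5,"slide":[0,-0.2,-8.8],"twist":0}]';python3 -m handwheel '[{"grip":4,"slide":[0,0,0],"twist":0},{"grip":2,"slide":[0,0,0],"twist":0},{"grip":1.8,"slide":[0,0,0],"twist":0},{"grip":1.8,"slide":[0,0,0],"twist":0}]' 20
python3 -c "
from h import *
shot('w4')"
```

```text
time: 3.8
tool_pos: [0.511, -0.1655, 0.1228]
tcp_rot: [[-0.242, 0.97, -0.001], [0.97, 0.242, 0.0], [0.0, -0.001, -1.0]]
ft_force: [0.7, 0.3, -0.3]
grip_width: 0.0852
time: 4.2
tool_pos: [0.5109, -0.1659, 0.1237]
tcp_rot: [[-0.242, 0.97, 0.001], [0.97, 0.242, -0.0], [-0.0, 0.001, -1.0]]
ft_force: [0.6, 0.2, 0.1]
grip_width: 0.028
```

View pics/w4.png

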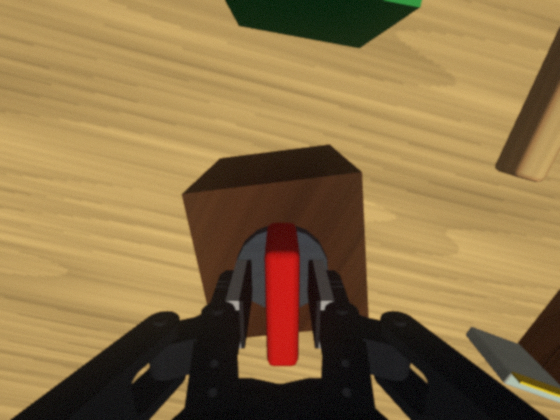

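```bash
python3 -m handwheel '[{"grip":1.2,"slide":[0,0,0],"twist":0},{"grip":1.0,"slide":[0,0,0],"twist":0},{"grip":1.0,"slide":[0,0,0],"twist":0},{"grip":1.0,"slide":[0,0,0],"twist":0}]' 45
python3 -m handwheel '[{"grip":1.0,"slide":[0,0,0.5],"twist":0},{"grip":1.0,"slide":[0,0,1],"twist":0},{"grip":1.0,"slide":[0,0,1.5],"twist":0},{"grip":1.0,"slide":[0,0,2],"twist":0}]'
```

```text
time: 4.65
tool_pos: [0.5109, -0.1659, 0.1236]
tcp_rot: [[-0.242, 0.97, 0.0], [0.97, 0.242, -0.0], [-0.0, 0.0, -1.0]]
ft_force: [-1.1, 0.3, 5.8]
grip_width: 0.0133
time: 5.05
tool_pos: [0.5107, -0.1658, 0.1437]
tcp_rot: [[-0.242, 0.97, -0.0], [0.97, 0.242, 0.0], [0.0, -0.0, -1.0]]
ft_force: [-0.3, 0.3, -1.7]
grip_width: 0.0136
```

```bash
python3 -m handwheel '[{"grip":1.0,"slide":[0,0,3],"twist":0},{"grip":1.0,"slide":[0,0,6],"twist":0},{"grip":1.0,"slide":[0,0,9],"twist":0},{"grip":1.0,"slide":[0,0,10.6],"twist":0},{"grip":1.0,"slide":[0,0,10.6],"twist":0},{"grip":1.0,"slide":[0,0,10.6],"twist":0}]'
python3 - <<'E'
from h import *
from station import r,eyes
print(r.get_obs()["tool_pos"])
shot('w5')
for n in("top","scene"):
    d=eyes.get_image(n);np.savez(n+"5.npz",**d);cv2.imwrite(f"pics/{n}5.png",d["image"])
E
```

```text
time: 5.65
tool_pos: [0.5105, -0.1657, 0.2487]
tcp_rot: [[-0.242, 0.97, -0.0], [0.97, 0.242, 0.0], [0.0, -0.0, -1.0]]
ft_force: [-0.4, 0.6, -2.2]
grip_width: 0.0133
[ 0.51046974 -0.16571839  0.24872249]
```

View pics/w5.png

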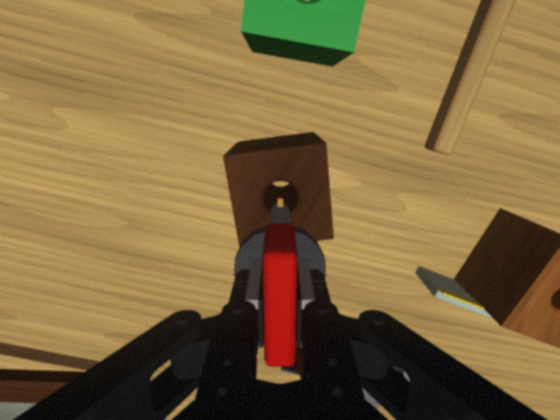

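View pics/scene5.png

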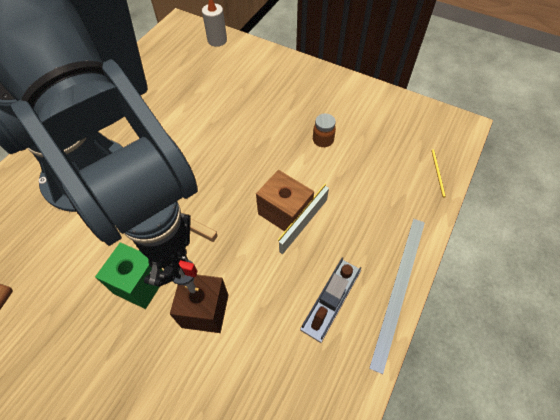

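The bolt hangs upright in the gripper, its tip is clear of the stand, and the bystanders are unmoved. I'll turn to the thread-start yaw and view the well from there, so that camera bias cancels.

```bash
python3 -m handwheel '[{"grip":1.0,"slide":[1,3,0],"twist":-6},{"grip":1.0,"slide":[3,7,0],"twist":-12},{"grip":1.0,"slide":[4.5,11,0],"twist":-19},{"grip":1.0,"slide":[6,15,0],"twist":-26},{"grip":1.0,"slide":[7.5,19,0],"twist":-33},{"grip":1.0,"slide":[9,23,0],"twist":-40},{"grip":1.0,"slide":[10.8,27.8,0],"twist":-43},{"grip":1.0,"slide":[10.8,27.8,0],"twist":-43}]';python3 -m handwheel '[{"grip":1.0,"slide":[0,0,0],"twist":0},{"grip":1.0,"slide":[0,0,0],"twist":0}]'
python3 -c "
from h import *
shot('w6')"
```

```text
time: 6.6
tool_pos: [0.6193, 0.117, 0.2477]
tcp_rot: [[0.483, 0.876, -0.001], [0.876, -0.483, 0.001], [0.0, -0.002, -1.0]]
ft_force: [-0.7, -0.8, -0.5]
grip_width: 0.0133
time: 6.8
tool_pos: [0.6184, 0.1114, 0.2485]
tcp_rot: [[0.485, 0.874, -0.001], [0.874, -0.485, -0.0], [-0.001, -0.001, -1.0]]
ft_force: [0.5, -0.6, -2.3]
grip_width: 0.0137
```

View pics/w6.png

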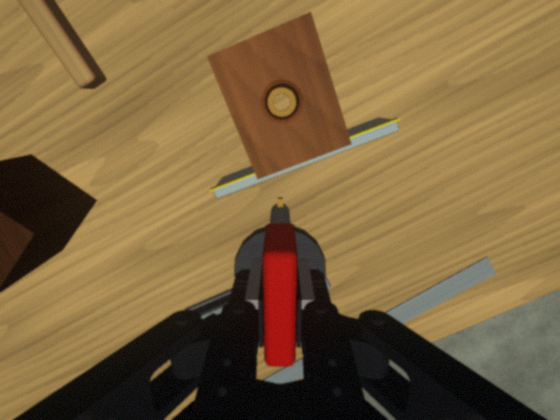

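Run:
```python
from h import *
from station import r
o=r.get_obs();p=o["tool_pos"];Rt=o["tcp_rot"];print(p,np.degrees(np.arctan2(Rt[1,0],Rt[0,0])))
for n,z0 in(("w6",.1),):
    d=np.load(n+".npz");W=cloud(d,0,560,0,215)
    B=W[:,(abs(W[2]-.1025)<.004)&(np.hypot(W[0]-.547,W[1]-.152)<.08)]
    print("block",cv2.minAreaRect((B[:2].T*1000).astype(np.float32)),B[2].mean())
    w=W[:,(W[2]>.04)&(W[2]<.092)&(np.hypot(W[0]-.547,W[1]-.152)<.02)]
    A=np.c_[2*w[0],2*w[1],np.ones(w.shape[1])];s=np.linalg.lstsq(A,(w[0]**2+w[1]**2),rcond=None)[0]
    print("wall",s[:2],np.sqrt(s[2]+s[0]**2+s[1]**2),w.shape);well=s[:2]
    I=W[:,(W[2]<.06)&(np.hypot(W[0]-well[0],W[1]-well[1])<.0145)&(np.hypot(W[0]-well[0],W[1]-well[1])>.0095)]
    a=np.degrees(np.arctan2(I[1]-well[1],I[0]-well[0]));lo=(I[2]<.0285)&(I[2]>.02)
    for q in range(-180,180,5):
        m=(a>=q)&(a<q+5); print((q,round(float(lo[m].mean()),1)) if m.any() else (q,None),end=" ")
    print()
    m=(d["depth"]>0);V=cloud(d,0,560,215,420);im=d["image"][215:420].reshape(-1,3).astype(int)[d["depth"][215:420].ravel()>0]
    rd=(im[:,2]>100)&(im[:,1]<70)&(im[:,0]<70)
    H=Rt.T@(V[:,rd]-p[:,None]);zt=np.percentile(H[2],10);print("handle top toolz",zt);H=H[:,H[2]<zt+.003]
    c,s,an=cv2.minAreaRect((H[:2].T*1000).astype(np.float32));print("handle tool mm",c,s,an)
    F=Rt.T@(np.hstack([W,V])-p[:,None]);
    f=F[:,(F[2]>0)&(F[2]<.012)&(np.hypot(F[0],F[1]+.004)<.03)];print(f.shape,np.percentile(f[2],[5,50,95]))
    k=f[2]<np.median(f[2])+.002;f=f[:,k];c,rad=cv2.minEnclosingCircle((f[:2].T*1000).astype(np.float32));print("flange",c,rad)
    # tip of the bolt
    t=F[:,(F[2]>.02)&(F[2]<.10)&(np.hypot(F[0],F[1])<.02)]
    for zz in np.arange(.02,.1,.01):
        q=t[:,(t[2]>=zz)&(t[2]<zz+.01)]
        if q.shape[1]>3: print(zz.round(2),q.shape[1],(q[0].mean()*1000).round(2),(q[0].min()*1000).round(1),(q[0].max()*1000).round(1),(q[1].min()*1000).round(1))
```

```text
[0.61844618 0.11105098 0.24885121] 60.9350223378021
block ((545.318359375, 152.34677124023438), (90.1728515625, 110.49728393554688), 81.75965118408203) 0.10216821484586136
wall [0.54541127 0.15233819] 0.014923518141420115 (3, 264)
(-180, 0.0) (-175, 0.0) (-170, 0.0) (-165, 0.0) (-160, 0.0) (-155, 0.0) (-150, 0.0) (-145, 0.0) (-140, 0.0) (-135, 0.0) (-130, 0.0) (-125, 0.0) (-120, 0.0) (-115, 0.0) (-110, 0.0) (-105, 0.0) (-100, 0.0) (-95, 0.0) (-90, 0.0) (-85, 0.0) (-80, 0.0) (-75, 0.0) (-70, 0.0) (-65, 0.0) (-60, 1.0) (-55, 1.0) (-50, 1.0) (-45, 1.0) (-40, 1.0) (-35, 1.0) (-30, 1.0) (-25, 1.0) (-20, 1.0) (-15, 1.0) (-10, 1.0) (-5, 1.0) (0, 0.0) (5, 0.0) (10, 0.0) (15, 0.0) (20, 0.0) (25, 0.0) (30, 0.0) (35, 0.0) (40, 0.0) (45, 0.0) (50, 0.0) (55, 0.0) (60, 0.0) (65, 0.0) (70, 0.0) (75, 0.0) (80, 0.0) (85, 0.0) (90, 0.0) (95, 0.0) (100, 0.0) (105, 0.0) (110, 0.0) (115, 0.0) (120, 1.0) (125, 1.0) (130, 1.0) (135, 1.0) (140, 1.0) (145, 1.0) (150, 1.0) (155, 1.0) (160, 1.0) (165, 1.0) (170, 1.0) (175, 0.8) 
handle top toolz -0.032822177584160124
handle tool mm (-1.1248559951782227, -1.1284542083740234) (13.588473320007324, 55.4554557800293) 0.34129229187965393
(3, 1679) [0.00273601 0.00386271 0.00831906]
flange (-0.9510224461555481, -4.869077205657959) 24.367708206176758
0.04 54 -0.67 -10.3 8.4 -14.4
0.06 63 -1.29 -7.9 5.4 -8.9
0.07 90 -1.02 -8.2 6.3 -8.7
0.08 90 -1.04 -8.5 6.0 -12.8
0.09 88 -0.86 -8.0 6.3 -14.7
```

The well measures the same from both yaws (0.5454, 0.1523), and the opening spans -60 to 0°, with the bolt bar at -29°. I'll move over the well now.

```bash
python3 -m handwheel '[{"grip":1.0,"slide":[-3.5,2,0],"twist":0},{"grip":1.0,"slide":[-6,3.5,0],"twist":0},{"grip":1.0,"slide":[-7.17,4.11,-0.5],"twist":0},{"grip":1.0,"slide":[-7.17,4.11,-1],"twist":0},{"grip":1.0,"slide":[-7.17,4.11,-2],"twist":0},{"grip":1.0,"slide":[-7.17,4.11,-2],"twist":0},{"grip":1.0,"slide":[-7.17,4.11,-2],"twist":0}]'
python3 - <<'E'
from h import *
from station import r,eyes
print(r.get_obs()["tool_pos"],r.get_obs()["ft_force"])
d=shot("w7")
for n,(x,y,w,h) in {"top":(190,160,140,140),"scene":(200,100,150,150)}.items():
    q=eyes.get_image(n);cv2.imwrite(f"pics/{n}7.png",cv2.resize(q["image"][y:y+h,x:x+w],None,fx=4,fy=4,interpolation=cv2.INTER_CUBIC))
E
```

```text
time: 7.55
tool_pos: [0.5475, 0.1526, 0.2289]
tcp_rot: [[0.486, 0.874, -0.001], [0.874, -0.486, -0.0], [-0.0, -0.0, -1.0]]
ft_force: [0.7, 0.0, -1.6]
grip_width: 0.0136
[0.54750357 0.15260913 0.22885378] [ 0.74500647  0.02154821 -1.64443129]
```

View pics/w7.png

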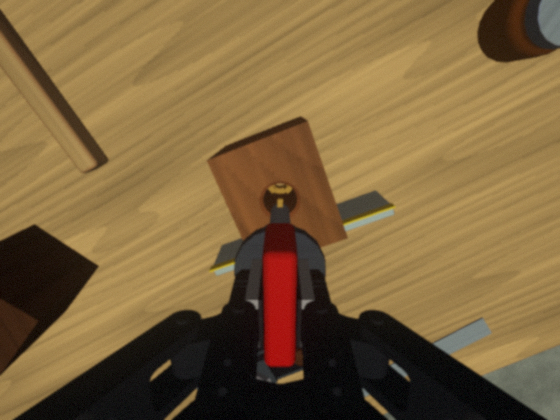

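View pics/scene7.png

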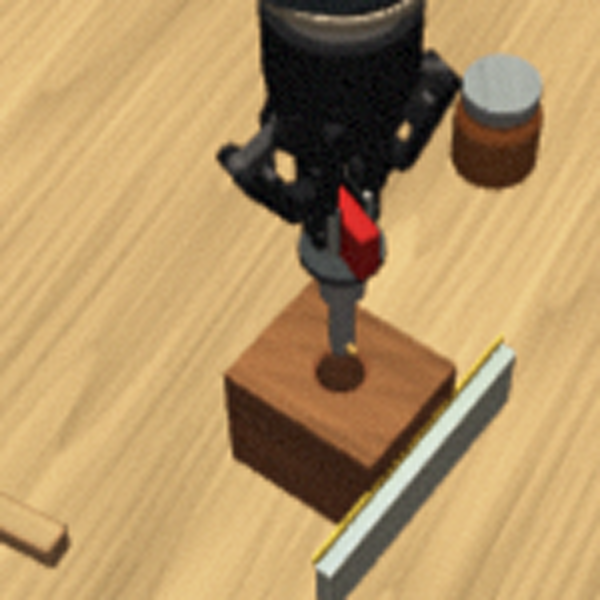

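Both views show the tip centred over the well. I'll descend in stages while watching the force.

```bash
python3 -m handwheel '[{"grip":1.0,"slide":[-0.05,0,-1],"twist":0},{"grip":1.0,"slide":[-0.05,0,-2],"twist":0},{"grip":1.0,"slide":[-0.05,0,-2.7],"twist":0},{"grip":1.0,"slide":[-0.05,0,-3.3],"twist":0},{"grip":1.0,"slide":[-0.05,0,-3.7],"twist":0},{"grip":1.0,"slide":[-0.05,0,-3.7],"twist":0}]'
```

```text
time: 8.3
tool_pos: [0.5464, 0.1532, 0.1917]
tcp_rot: [[0.485, 0.874, -0.001], [0.874, -0.485, -0.0], [-0.001, -0.001, -1.0]]
ft_force: [-0.6, -0.1, -1.2]
grip_width: 0.0131
```

```bash
python3 -m handwheel '[{"grip":1.0,"slide":[0,0,-1.2],"twist":0},{"grip":1.0,"slide":[0,0,-2.4],"twist":0},{"grip":1.0,"slide":[0,0,-3.4],"twist":0},{"grip":1.0,"slide":[0,0,-4.1],"twist":0},{"grip":1.0,"slide":[0,0,-4.1],"twist":0}]'
python3 -m handwheel '[{"grip":1.0,"slide":[0,0,-0.3],"twist":0},{"grip":1.0,"slide":[0,0,-0.6],"twist":0},{"grip":1.0,"slide":[0,0,-0.6],"twist":0}]'
```

```text
time: 8.8
tool_pos: [0.546, 0.1532, 0.15]
tcp_rot: [[0.485, 0.874, -0.002], [0.874, -0.485, -0.0], [-0.001, -0.002, -1.0]]
ft_force: [0.1, -0.1, -2.2]
grip_width: 0.0132
time: 9.1
tool_pos: [0.5465, 0.1532, 0.1451]
tcp_rot: [[0.485, 0.874, -0.0], [0.874, -0.485, -0.0], [-0.0, -0.0, -1.0]]
ft_force: [-0.3, 0.3, -2.7]
grip_width: 0.0134
```

```bash
python3 -m handwheel '[{"grip":1.0,"slide":[0,0,-0.5],"twist":0},{"grip":1.0,"slide":[0,0,-1],"twist":0},{"grip":1.0,"slide":[0,0,-1.5],"twist":0},{"grip":1.0,"slide":[0,0,-1.5],"twist":0}]'
python3 -m handwheel '[{"grip":1.0,"slide":[0,0,-0.15],"twist":0},{"grip":1.0,"slide":[0,0,-0.3],"twist":0},{"grip":1.0,"slide":[0,0,-0.4],"twist":0},{"grip":1.0,"slide":[0,0,-0.4],"twist":0}]'
```

```text
time: 9.5
tool_pos: [0.5461, 0.1532, 0.1294]
tcp_rot: [[0.485, 0.874, -0.001], [0.874, -0.485, -0.0], [-0.001, -0.001, -1.0]]
ft_force: [0.3, 0.4, -1.4]
grip_width: 0.0138
time: 9.9
tool_pos: [0.5465, 0.1533, 0.1262]
tcp_rot: [[0.485, 0.874, -0.0], [0.874, -0.485, -0.0], [-0.0, -0.0, -1.0]]
ft_force: [-0.8, 0.8, -2.0]
grip_width: 0.0131
```

```bash
python3 -m handwheel '[{"grip":1.0,"slide":[0,0,-0.15],"twist":0},{"grip":1.0,"slide":[0,0,-0.3],"twist":0},{"grip":1.0,"slide":[0,0,-0.3],"twist":0}]'
python3 -m handwheel '[{"grip":1.0,"slide":[0,0,-0.1],"twist":0},{"grip":1.0,"slide":[0,0,-0.2],"twist":0},{"grip":1.0,"slide":[0,0,-0.2],"twist":0}]'
python3 -m handwheel '[{"grip":1.0,"slide":[0,0,-0.1],"twist":0},{"grip":1.0,"slide":[0,0,-0.15],"twist":0},{"grip":1.0,"slide":[0,0,-0.15],"twist":0}]'
```

```text
time: 10.2
tool_pos: [0.5464, 0.1533, 0.1231]
tcp_rot: [[0.485, 0.874, -0.0], [0.874, -0.485, -0.0], [-0.0, -0.0, -1.0]]
ft_force: [-1.2, 0.2, -2.3]
grip_width: 0.0132
time: 10.5
tool_pos: [0.5465, 0.1533, 0.1211]
tcp_rot: [[0.485, 0.874, -0.0], [0.874, -0.485, -0.0], [-0.0, -0.0, -1.0]]
ft_force: [-0.2, -0.2, -2.5]
grip_width: 0.0135
time: 10.8
tool_pos: [0.5465, 0.1533, 0.1197]
tcp_rot: [[0.485, 0.874, -0.0], [0.874, -0.485, -0.0], [-0.0, -0.0, -1.0]]
ft_force: [0.3, -0.1, -2.1]
grip_width: 0.0132
```

```bash
python3 -m handwheel '[{"grip":1.0,"slide":[0,0,-0.05],"twist":0},{"grip":1.0,"slide":[0,0,-0.1],"twist":0},{"grip":1.0,"slide":[0,0,-0.1],"twist":0}]'
python3 -m handwheel '[{"grip":1.0,"slide":[0,0,-0.05],"twist":0},{"grip":1.0,"slide":[0,0,-0.05],"twist":0}]'
```

```text
time: 11.1
tool_pos: [0.5467, 0.1533, 0.119]
tcp_rot: [[0.485, 0.874, 0.0], [0.874, -0.485, 0.0], [0.0, 0.0, -1.0]]
ft_force: [-1.1, 0.1, 1.2]
grip_width: 0.0134
time: 11.3
tool_pos: [0.5469, 0.1533, 0.1189]
tcp_rot: [[0.485, 0.874, 0.001], [0.874, -0.485, 0.0], [0.001, 0.001, -1.0]]
ft_force: [-1.1, -0.4, 5.7]
grip_width: 0.0133
```

The lugs dropped fully through the opening, with contact at TCP z 0.119 as predicted. I'll start turning clockwise with light pressure.

```bash
python3 -m handwheel '[{"grip":1.0,"slide":[0,0,0],"twist":-4},{"grip":1.0,"slide":[0,0,0],"twist":-8},{"grip":1.0,"slide":[0,0,0],"twist":-12},{"grip":1.0,"slide":[0,0,0],"twist":-16},{"grip":1.0,"slide":[0,0,0],"twist":-16}]'; python3 -c "
from station import r
o=r.get_obs();print(o['wrist_torque'])"
```

```text
time: 11.8
tool_pos: [0.5471, 0.1534, 0.1189]
tcp_rot: [[0.708, 0.706, 0.002], [0.706, -0.708, 0.0], [0.001, 0.001, -1.0]]
ft_force: [-0.5, -0.2, 4.9]
grip_width: 0.0134
[ 0.02309499 -0.03332118 -0.02893796]
```

```bash
python3 -m handwheel '[{"grip":1.0,"slide":[0,0,0],"twist":-5},{"grip":1.0,"slide":[0,0,0],"twist":-10},{"grip":1.0,"slide":[0,0,0],"twist":-15},{"grip":1.0,"slide":[0,0,0],"twist":-20},{"grip":1.0,"slide":[0,0,0],"twist":-20}]'; python3 -m handwheel '[{"grip":1.0,"slide":[0,0,0],"twist":-5},{"grip":1.0,"slide":[0,0,0],"twist":-10},{"grip":1.0,"slide":[0,0,0],"twist":-10}]'; python3 -c "
from station import r
o=r.get_obs();print(o['wrist_torque'])"
```

```text
time: 12.3
tool_pos: [0.547, 0.1534, 0.1187]
tcp_rot: [[0.906, 0.423, 0.001], [0.423, -0.906, 0.0], [0.001, 0.0, -1.0]]
ft_force: [-0.6, 0.9, 5.0]
grip_width: 0.0134
time: 12.6
tool_pos: [0.5466, 0.1532, 0.1182]
tcp_rot: [[0.965, 0.261, 0.0], [0.261, -0.965, 0.0], [0.0, 0.0, -1.0]]
ft_force: [1.0, 0.4, 1.6]
grip_width: 0.0134
[ 0.02014563 -0.19484076 -0.01549159]
```

```bash
python3 -m handwheel '[{"grip":1.0,"slide":[0,0,-0.06],"twist":-2},{"grip":1.0,"slide":[0,0,-0.08],"twist":-4},{"grip":1.0,"slide":[0,0,-0.1],"twist":-6},{"grip":1.0,"slide":[0,0,-0.12],"twist":-8},{"grip":1.0,"slide":[0,0,-0.12],"twist":-8}]'
```

```text
time: 13.1
tool_pos: [0.5465, 0.1532, 0.1171]
tcp_rot: [[0.992, 0.126, -0.0], [0.126, -0.992, -0.0], [-0.0, 0.0, -1.0]]
ft_force: [-1.3, 0.1, 4.0]
grip_width: 0.0134
```

```bash
python3 -m handwheel '[{"grip":1.0,"slide":[0,0,-0.02],"twist":-2},{"grip":1.0,"slide":[0,0,-0.05],"twist":-4},{"grip":1.0,"slide":[0,0,-0.08],"twist":-6},{"grip":1.0,"slide":[0,0,-0.1],"twist":-8},{"grip":1.0,"slide":[0,0,-0.1],"twist":-8}]'
python3 -m handwheel '[{"grip":1.0,"slide":[0,0,-0.02],"twist":-2},{"grip":1.0,"slide":[0,0,-0.05],"twist":-4},{"grip":1.0,"slide":[0,0,-0.07],"twist":-6},{"grip":1.0,"slide":[0,0,-0.09],"twist":-8},{"grip":1.0,"slide":[0,0,-0.09],"twist":-8}]'
```

```text
time: 13.6
tool_pos: [0.5464, 0.1532, 0.1164]
tcp_rot: [[1.0, -0.014, -0.0], [-0.014, -1.0, -0.0], [-0.0, 0.0, -1.0]]
ft_force: [-2.7, 0.1, 7.1]
grip_width: 0.0132
time: 14.1
tool_pos: [0.5464, 0.1533, 0.1155]
tcp_rot: [[0.988, -0.153, -0.0], [-0.153, -0.988, -0.0], [-0.0, 0.0, -1.0]]
ft_force: [-1.5, -0.9, 6.5]
grip_width: 0.013
```

```bash
python3 -m handwheel '[{"grip":1.0,"slide":[0,0,-0.02],"twist":-2},{"grip":1.0,"slide":[0,0,-0.04],"twist":-4},{"grip":1.0,"slide":[0,0,-0.06],"twist":-6},{"grip":1.0,"slide":[0,0,-0.08],"twist":-8},{"grip":1.0,"slide":[0,0,-0.08],"twist":-8}]'
python3 -m handwheel '[{"grip":1.0,"slide":[0,0,-0.02],"twist":-2},{"grip":1.0,"slide":[0,0,-0.04],"twist":-4},{"grip":1.0,"slide":[0,0,-0.06],"twist":-6},{"grip":1.0,"slide":[0,0,-0.08],"twist":-8},{"grip":1.0,"slide":[0,0,-0.08],"twist":-8}]';python3 -c "
from station import r
o=r.get_obs();print(o['wrist_torque'])"
```

```text
time: 14.6
tool_pos: [0.5466, 0.1533, 0.1147]
tcp_rot: [[0.957, -0.289, -0.0], [-0.289, -0.957, 0.0], [-0.0, -0.0, -1.0]]
ft_force: [-1.8, -0.5, 6.6]
grip_width: 0.0132
time: 15.1
tool_pos: [0.5468, 0.1534, 0.1138]
tcp_rot: [[0.908, -0.42, 0.001], [-0.42, -0.908, 0.0], [0.0, -0.0, -1.0]]
ft_force: [0.2, 1.2, 5.1]
grip_width: 0.0134
[0.00530277 0.05304585 0.00179552]
```

```bash
python3 -m handwheel '[{"grip":1.0,"slide":[0,0,-0.02],"twist":-2},{"grip":1.0,"slide":[0,0,-0.04],"twist":-4},{"grip":1.0,"slide":[0,0,-0.04],"twist":-6},{"grip":1.0,"slide":[0,0,-0.04],"twist":-6}]';python3 -m handwheel '[{"grip":1.0,"slide":[0,0,0],"twist":-2},{"grip":1.0,"slide":[0,0,0],"twist":-4},{"grip":1.0,"slide":[0,0,0],"twist":-6},{"grip":1.0,"slide":[0,0,0],"twist":-6}]';python3 -c "
from station import r
o=r.get_obs();print(o['wrist_torque'])"
```

```text
time: 15.5
tool_pos: [0.5466, 0.1534, 0.1136]
tcp_rot: [[0.859, -0.513, 0.0], [-0.513, -0.859, 0.0], [0.0, -0.0, -1.0]]
ft_force: [-1.6, 1.3, 6.7]
grip_width: 0.0134
time: 15.9
tool_pos: [0.5467, 0.1533, 0.1136]
tcp_rot: [[0.8, -0.6, 0.0], [-0.6, -0.8, 0.0], [0.0, -0.0, -1.0]]
ft_force: [-0.8, -0.5, 6.8]
grip_width: 0.0133
[ 0.04586324  0.17317003 -0.03423957]
```

The flange is seated: z stopped at 0.1136 while turning another 6°, with a constant 7 N. I'll relieve the pressure, release and retreat to look.

```bash
python3 -m handwheel '[{"grip":1.0,"slide":[0,0,0.06],"twist":0},{"grip":3,"slide":[0,0,0.06],"twist":0},{"grip":5,"slide":[0,0,0.06],"twist":0},{"grip":7,"slide":[0,0,0.06],"twist":0},{"grip":8,"slide":[0,0,0.06],"twist":0},{"grip":8,"slide":[0,0,0.06],"twist":0},{"grip":8,"slide":[0,0,0.06],"twist":0},{"grip":8,"slide":[0,0,0.06],"twist":0}]' 20; python3 -m handwheel '[{"grip":8,"slide":[0,0,0],"twist":0},{"grip":8,"slide":[0,0,0],"twist":0}]'
```

```text
time: 16.7
tool_pos: [0.5466, 0.1533, 0.1138]
tcp_rot: [[0.799, -0.602, -0.0], [-0.602, -0.799, -0.0], [-0.0, 0.0, -1.0]]
ft_force: [0.7, 0.5, -0.0]
grip_width: 0.0802
time: 16.9
tool_pos: [0.5466, 0.1533, 0.1138]
tcp_rot: [[0.798, -0.602, 0.0], [-0.602, -0.798, 0.0], [0.0, -0.0, -1.0]]
ft_force: [0.6, 0.1, 0.1]
grip_width: 0.0802
```

```bash
python3 -m handwheel '[{"grip":8,"slide":[0,0,2],"twist":0},{"grip":8,"slide":[0,0,5],"twist":0},{"grip":8,"slide":[0,0,9],"twist":0},{"grip":8,"slide":[0,0,12],"twist":0},{"grip":8,"slide":[0,0,12],"twist":0},{"grip":8,"slide":[0,0,12],"twist":0}]'
python3 - <<'E'
from h import *
from station import r,eyes
d=shot("w8")
W=cloud(d,0,560,0,420);im=d["image"].reshape(-1,3).astype(int)[d["depth"].ravel()>0]
n=np.hypot(W[0]-.546,W[1]-.152)
red=(im[:,2]>100)&(im[:,1]<60)&(n<.05)
R=W[:,red];t=np.percentile(R[2],90);R=R[:,R[2]>t-.004];print("handle",cv2.minAreaRect((R[:2].T*1000).astype(np.float32)),np.median(R[2]))
b=W[:,(n>.03)&(n<.045)&(abs(W[2]-.102)<.006)];print("block top",np.median(b[2]))
f=W[:,(n>.012)&(n<.022)&(abs(W[2]-.11)<.006)];print("flange",np.median(f[2]),f.shape)
A=np.c_[f[0],f[1],np.ones(f.shape[1])];print("tilt",np.linalg.lstsq(A,f[2],rcond=None)[0][:2])
A=np.c_[b[0],b[1],np.ones(b.shape[1])];print("tiltb",np.linalg.lstsq(A,b[2],rcond=None)[0][:2])
q=eyes.get_image("scene");cv2.imwrite("pics/s8.png",q["image"])
E
```

```text
time: 17.5
tool_pos: [0.5465, 0.1532, 0.2338]
tcp_rot: [[0.798, -0.602, 0.001], [-0.602, -0.798, 0.0], [0.0, -0.001, -1.0]]
ft_force: [-0.3, 0.2, -0.2]
grip_width: 0.0801
handle ((544.2130126953125, 152.1237030029297), (54.323036193847656, 13.488826751708984), 52.45209884643555) 0.14598121144914308
block top 0.10218968818223513
flange 0.11019055063427473 (3, 956)
tilt [-0.00470709 -0.00493939]
tiltb [-5.81655067e-04  2.77716343e-05]
```

View pics/w8.png

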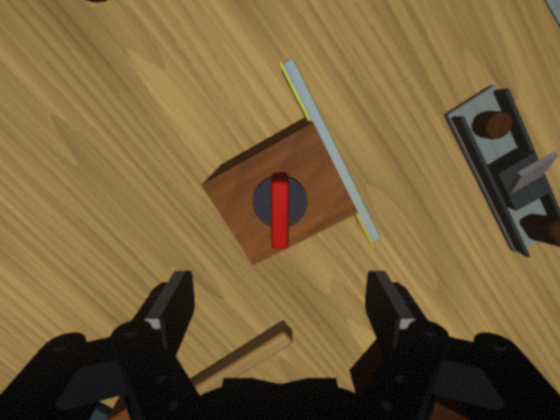

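View pics/s8.png

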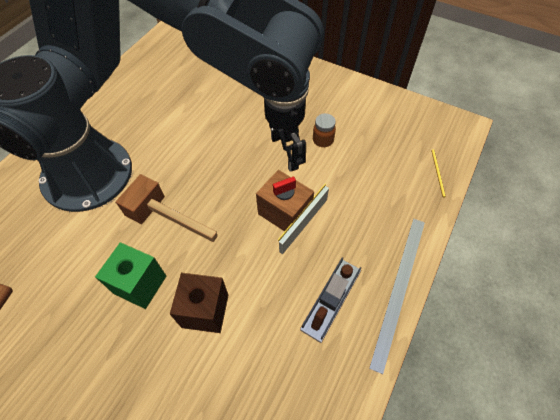

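The flange top is 8.0 mm above the block, so the underside is flush, square and centred. The gripper is clear and the bystanders look unmoved, so I'll hand in.

```bash
python3 -c "
from station import r
print(r.sign_off())"
```

```text
the job is handed in; nothing more can be done
None
```

The bolt is screwed home in the fence block and released, and the job is handed in at about 17.5 s of the 72 s allowed; no verdict was reported.

- **Lift and entry:** I lifted the bolt straight out of its stand, upright. I read the thread openings from the wrist camera's depth image, at about -60° to 0° and 120° to 180°. With the bar at -29°, the lugs dropped straight through on the way down, so no search turn was needed.
- **Screwing:** I turned it about 98° clockwise. The readings between moves never showed more than about 7 N vertically.
- **Seating:** The flange stopped descending about 92° into the turn. The last 6° brought no further drop and no rise in force.

**Last checks:**
- **Height:** The flange top is 8.0 mm above the block's top, which equals the flange thickness, so its underside is flush.
- **Tilt and centring:** Tilt is about 0.007 rad. The handle centre measures about 1.2 mm from the well axis, which is within the wrist camera's calibration error.
- **Clearance:** The gripper is open, 12 cm up, and touches nothing. The plane, mallet and jar look unmoved in the scene picture; I compared them by eye and did not measure them.

**Disagreement:** The fixed cameras and the wrist camera put the bolt and well 2 to 5 mm apart. I relied on the wrist camera alone for both, and entry into the well was free of contact.

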